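# Light the sketchbook page with the pocket torch

### The job

The candle jar is standing on the sketchbook page: first lift it off and set it down upright, wholly on the round cork coaster. Then draw the round pocket torch up out of the wooden holder and tip it from upright to a slant about halfway between upright and level, holding it raised at least a hand's breadth (10 cm) above the desk with its lamp end pointing at the middle of the page. Finish still holding the torch there, motionless, as if to light the drawing, and leave the pencil box, flask and vase where they are.

Things in the scene. Friction and masses are not known exactly. Their poses are not given: they have to be found in the camera images.
- jar: The candle jar: closed amber glass jar with a dark lid, a round upright thing about 58 mm in diameter and 80 mm tall, 0.22 kg give or take a third, loose. Origin: centre of its underside; z up through the lid. It stands somewhere near the middle of the sketchbook page.
- coaster: Round cork coaster, fixed, 110 mm in diameter, 8 mm thick, on the desk. Origin: centre of its underside, on the desk.
- page (a point): Centre of the upper face of the sketchbook page, 10 mm above the desk. The sketchbook is a fixed flat block 130 mm (its x) by 180 mm (its y), 10 mm thick, off-white with a dark branch drawing and a dark wire spiral along one long edge. z points up.
- holder: Wooden desk holder, fixed block 170 (its x) by 75 (its y) by 75 mm high, with two round upright wells 43 mm wide, 60 mm deep (well floor 15 mm above the desk), 45 mm either side of its centre along its x. Torch in one, pencil box in the other; which is which varies. Origin: centre of its underside.
- torch: Pocket torch, loose, bare aluminium, round, 152 mm long, 0.12-0.20 kg, lamp end down in a well with play (may lean a few degrees). Head: 38 mm wide over the lowest 36 mm, tapering to a 28 mm body from 48 mm up to the tail (low button on top). 92 mm stands out of the holder. Origin: centre of the lens face; z runs from lens to tail, so the beam goes along -z.
- pencil_box: Bystander: square dark wooden pencil box, 28 x 28 mm and 140 mm tall, standing in the other well of the holder with some play, loose. Origin: centre of its underside; z up. About 80 mm stands out of the holder.
- flask: Bystander: white drinking flask with narrow neck and black cap, 66 mm in diameter, 190 mm tall, standing on the desk to the far left. Origin: centre of its underside.
- vase: Bystander: small dark vase, 92 mm in diameter at the belly, 130 mm tall, standing on the desk to the far right. Origin: centre of its underside.

How it is judged:
On the way, in this order (a step that is already met when the one before it is completed fails the run):
1. the jar stands upright and released, wholly on the coaster (horizontal distance between jar and coaster below 0.027 m and angle between jar's own z axis and vertical below 0.1 rad and height (world z) of jar below 0.012 m and contact force between the fingers and jar below 0.1 N and linear speed of jar below 0.02 m/s), for 0.2 s.
2. the torch is held by the fingers, clear above the holder (height (world z) of torch above 0.085 m and contact force between the fingers and torch above 1 N), for 0.1 s.
At the end, for the whole second after the job is handed in: Torch held still, off the holder, lens 95 mm or more above the desk, axis 30 to 60 degrees from vertical, lamp end down, its axis line passing the page centre within 40 mm along each of its cross axes; jar upright, released, its centre within 27 mm of the coaster's (contact force between the fingers and torch above 1 N and contact force between torch and holder below 0.1 N and height (world z) of torch above 0.095 m and angle between torch's own z axis and vertical between 0.52 and 1.05 rad and x of page in the frame of torch between -0.04 and 0.04 m and y of page in the frame of torch between -0.04 and 0.04 m and z of page in the frame of torch below -0.05 m and linear speed of torch below 0.03 m/s and angular speed of torch below 0.2 rad/s and horizontal distance between jar and coaster below 0.027 m and angle between jar's own z axis and vertical below 0.1 rad and height (world z) of jar below 0.012 m and contact force between the fingers and jar below 0.1 N); the arm keeps its last pose, push and grip.
It fails at once if the jar is tipped over (angle between jar's own z axis and vertical above 0.6 rad).
It fails at once if the pencil box is drawn out or pushed about by more than 30 mm (distance of pencil_box from where it was at the start of the episode above 0.03 m).
It fails at once if the flask is moved by more than 30 mm (distance of flask from where it was at the start of the episode above 0.03 m).
It fails at once if the vase is moved by more than 30 mm (distance of vase from where it was at the start of the episode above 0.03 m).
It also fails if it takes over 51 s, if anything falls off the work surface, if the arm or the gripper's body presses on something with over 40 N, if the wrist force passes 120 N, or if a joint passes its speed limit or range.

### The arm

A 6-joint arm with a two-finger parallel gripper is mounted at the origin on the work surface. World frame = base frame: x ahead of the robot, y to its left, z up, the work surface at z = 0. Lengths are in m, angles in rad, forces in N, time in s.
With the tool pointing down it reaches from about 0.375 to 0.9 m from the base axis. Payload 3.1 kg.
Tool frame: the origin (TCP) lies at the very end of the fingers, on their centre line; the grasp point (between the pads) lies 19 mm behind it; z points along the fingers, y is the line along which they close (so a half turn about z gives the same grasp; the last joint's range is limited). The gripper opens to 85 mm and grips with 20 to 120 N. Pads are 22 mm wide; open, the fingers measure 114 mm over their backs; the gripper's body (76 mm by 85 mm) begins 54 mm behind the grasp point. The pads swing forward as they close: fully open they stand 13 mm farther back than shut.
Start: joints at [1.063, 0.527, 1.433, -0, 1.181, -0.178], TCP at [0.202, 0.592, 0.231] pointing down, gripper open.
Joint ranges: [-3.08, 3.08], [-0.75, 2.2], [0.22, 2.44], [-1.43, 4.57], [0, 2.65], [-2.85, 2.85]. Speed limits (rad/s): [2.79, 2.79, 3.14, 3.14, 3.14, 3.14].

### API

Orientations are given as a unit quaternion [w, x, y, z].
In Python, from station import manip, vision, ticket gives the robot as it stands. The module is installed in compiled form; this text tells all that it offers.
- The arm moves only by the tool send_rows, never from a script. Its argument "plan" is one flat list of numbers, 7 for each row, row after row: the shift along the tool's x, y, z in units of 30 mm (1.0 is 30 mm), then the turn, a rotation vector about the tool's x, y, z in degrees, then the opening, from -1 (shut) to 1 (fully open). In form: [tx, ty, tz, ax, ay, az, grip, tx, ty, tz, ax, ay, az, grip, ...]. A call has 1 to 10 rows; each row shifts and turns the commanded pose from where the row before left it, along the tool's axes as they then stand; what a row does not reach is not made up. A row lasts 1/8 s, in which the tool goes at most 62.5 mm and 10.7 degrees, less where a joint would pass 70% of its speed; a pose out of reach is approached as far as the arm can. A call is refused whole if a number of a shift passes 1 or a number of a turn 10.7, either way. A call with a gripper value outside its range is refused whole. The fingers move at their own pace and stop on an object; "grip_force" is the grip in N (left out, the last holds). Time passes only in rows, so rows that do not move let the fingers close. It gives the time, the measured TCP pose, the force, the opening and the grip force at its end, in the units of the state.
- manip.observe(): the state, without advancing time (a new reading comes with each control period).
- vision.capture(name): name is "side" or "top" or "wrist"; returns the picture (480x640x3 uint8, red, green, blue); there is no depth.
- vision.camera_params(name): a dict with "fx", "fy", "cx", "cy" (pixels), "R" (3x3) and "t" (3): a world point X has camera coordinates R X + t; the wrist camera has in their place "T_tool_cam" (4x4, takes a point from camera to tool coordinates, whose origin is the TCP and whose axes are the flange's). Camera axes: x right, y down, z forward; pixel columns grow to the right and rows downward; lengths in m; the calibration is good to about 2 mm. A picture is of the moment at which its call begins: read the wrist's pose just before it. camera_params takes no time and is no camera call.
- ticket.job_done(): hands the job in; it is judged then, once.
The state is a dict: "t": time; "joints": joint angles; "joint_vel": joint speeds; "effort": joint torques, N m; "ee_pos": TCP position; "ee_rot": TCP orientation; "wrist_force": force on the tool from outside, world axes, zero at the start; "torque": the same for the moment, N m; "opening": finger opening in m; "gripper_force": force on a finger pad.
Only numpy, scipy, OpenCV 4.12 (cv2) and the standard library are available. Lean on these libraries where they do the work, as an engineer would, in place of code of your own. Each camera call takes 0.05 s, during which the arm holds its last target. There are 200 camera calls.

## Working session

There is one attempt and no reset: what is moved stays moved. The work goes in short steps, Python scripts to look and compute and a tool call to move; the robot and the scene stay as the last step left them, time stands still between calls to the robot, and variables do not carry over. Pictures are saved under pics/ and viewed, at most 12 in all, crops included, and the job is handed in when it is done.

Besides the shell and the picture viewer there is one more tool, called as name(argument=value, ...) on one line, values as JSON. send_rows: Moves the arm, as the interface text tells. Its arguments: {"type":"object","properties":{"plan":{"type":"array"},"grip_force":{"type":"number"}},"required":["plan"]}

```bash
mkdir -p pics; python3 - <<'E'
from station import manip, vision
import cv2
s=manip.observe();print(s)
for n in("side","top"):
    cv2.imwrite(f"pics/{n}0.png",vision.capture(n)[:,:,::-1]);print(n,vision.camera_params(n))
print(vision.camera_params("wrist"))
E
```

```text
{'t': 0.0, 'joints': array([ 1.06349110e+00,  5.28475536e-01,  1.43391303e+00, -4.17312701e-05,
        1.18138699e+00, -1.78549947e-01]), 'joint_vel': array([ 0.00034226,  0.00109904, -0.0011371 ,  0.00157049,  0.00079073,
       -0.00042234]), 'effort': array([-1.79057056e-04, -4.42359102e+01, -1.78022200e+01, -1.88273561e-04,
        8.38816253e-03,  4.96126191e-06]), 'ee_pos': array([0.20144768, 0.59088372, 0.23032445]), 'ee_rot': array([-3.48823206e-04,  1.63630459e-01,  9.86521100e-01, -1.03438534e-03]), 'wrist_force': array([-0.07909611,  0.07366027, -0.48221299]), 'torque': array([-0.00667859, -0.05364729, -0.01560888]), 'gripper_force': 0.0, 'opening': 0.08559669236003174}
side {'fx': 522.4127270119092, 'fy': 522.4127270119092, 'cx': 314.48591904174515, 'cy': 239.08612352534905, 'R': array([[-0.9467877 , -0.32184183,  0.0033007 ],
       [-0.23080703,  0.67176455, -0.70388955],
       [ 0.22432381, -0.66719579, -0.71030177]]), 't': array([0.60046463, 0.17166827, 1.05800696])}
top {'fx': 527.5409838283973, 'fy': 527.5409838283973, 'cx': 321.1895791251491, 'cy': 246.85506828416814, 'R': array([[-0.00733729, -0.9998042 , -0.0183775 ],
       [-0.98955332,  0.00990576, -0.14382661],
       [ 0.14398049,  0.01713022, -0.98943225]]), 't': array([0.02384911, 0.62783472, 1.03562986])}
{'fx': 375.58406719388597, 'fy': 375.58406719388597, 'cx': 316.998132727301, 'cy': 234.69502680064454, 'T_tool_cam': array([[-4.84565992e-04, -9.60755109e-01, -2.77397524e-01,
         7.02187307e-02],
       [ 9.99999714e-01, -3.04259322e-04, -6.93038468e-04,
         4.99221092e-04],
       [ 5.81439466e-04, -2.77397780e-01,  9.60754981e-01,
        -1.42539036e-01],
       [ 0.00000000e+00,  0.00000000e+00,  0.00000000e+00,
         1.00000000e+00]])}
```

View pics/side0.png

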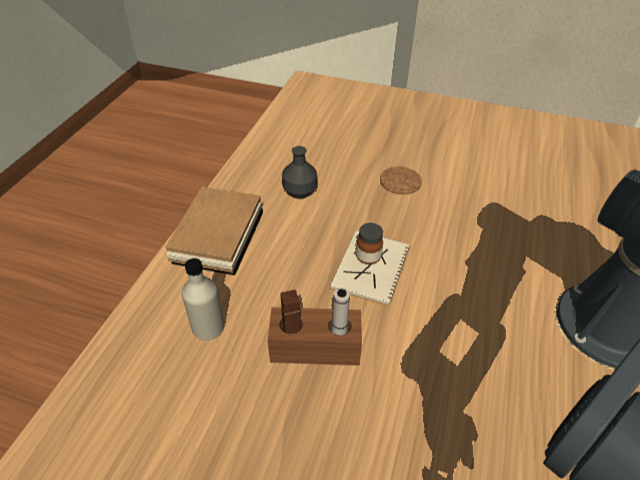

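View pics/top0.png

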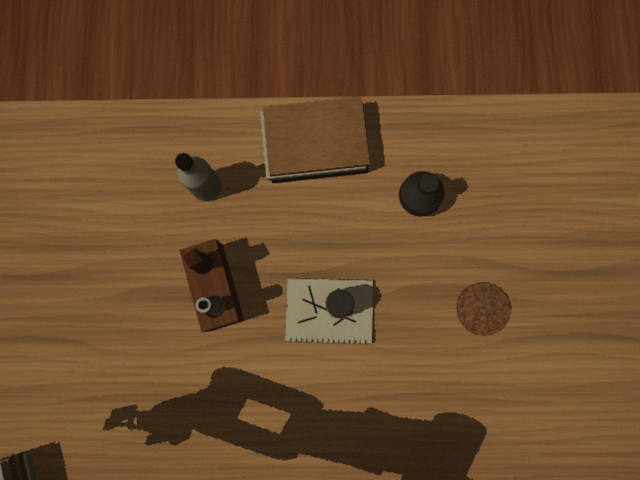

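The side view shows the torch at about (341,310), box (291,312), jar (370,243), page (371,267) and coaster (401,180). In the top view: torch (208,306), box (200,262), jar (340,303), page (330,311), coaster (484,309). I'll enlarge both.

```bash
python3 - <<'E'
import cv2
a=cv2.imread("pics/side0.png")[160:375,255:430];b=cv2.imread("pics/top0.png")[230:355,175:380]
b2=cv2.imread("pics/top0.png")
a=cv2.convertScaleAbs(a,alpha=1.2);b=cv2.convertScaleAbs(b,alpha=2)
a=cv2.resize(a[60:],None,fx=4,fy=3.8,interpolation=cv2.INTER_CUBIC) # 700x589
def grid(im,x0,y0,fx,fy):
    h,w=im.shape[:2]
    for x in range(x0//10*10+10,int(x0+w/fx),10):
        cv2.line(im,(int((x-x0)*fx),0),(int((x-x0)*fx),5),(0,255,0),1);cv2.putText(im,str(x),(int((x-x0)*fx)-10,16),0,.33,(0,255,0))
    for y in range(y0//10*10+10,int(y0+h/fy),10):
        cv2.line(im,(0,int((y-y0)*fy)),(5,int((y-y0)*fy)),(0,255,0),1);cv2.putText(im,str(y),(6,int((y-y0)*fy)+4),0,.33,(0,255,0))
    return im
cv2.imwrite("pics/sc.png",grid(a,255,220,4,3.8))
b=cv2.resize(b,None,fx=3.9,fy=3.9,interpolation=cv2.INTER_CUBIC)
cv2.imwrite("pics/tc.png",grid(b,175,230,3.9,3.9))
# coaster by colour: ellipse fits
for n,(x0,x1,y0,y1) in {"side":(370,430,155,205),"top":(445,525,270,345)}.items():
    im=cv2.imread(f"pics/{n}0.png");c=im[y0:y1,x0:x1]
    hsv=cv2.cvtColor(c,cv2.COLOR_BGR2HSV);g=cv2.GaussianBlur(c[:,:,2],(5,5),0)
    t,m=cv2.threshold(g,0,255,cv2.THRESH_BINARY_INV+cv2.THRESH_OTSU)
    m=cv2.morphologyEx(m,cv2.MORPH_CLOSE,None,iterations=3)
    k=max(cv2.findContours(m,0,1)[0],key=cv2.contourArea);e=cv2.fitEllipse(k);print(n,t,e[0][0]+x0,e[0][1]+y0,e[1:])
E
```

```text
side 169.0 400.0930633544922 180.3112564086914 ((27.663196563720703, 42.29170227050781), 96.22909545898438)
top 108.0 483.2123107910156 307.9927291870117 ((52.98739242553711, 55.79239273071289), 106.988525390625)
```

View pics/sc.png

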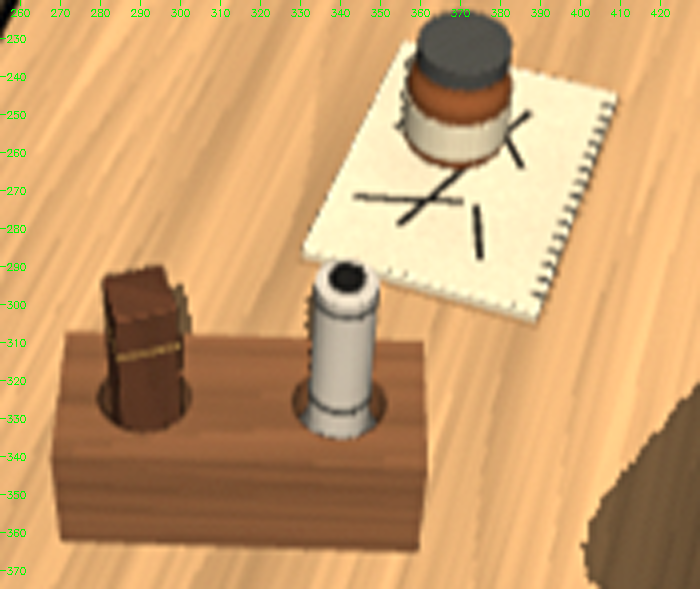

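View pics/tc.png

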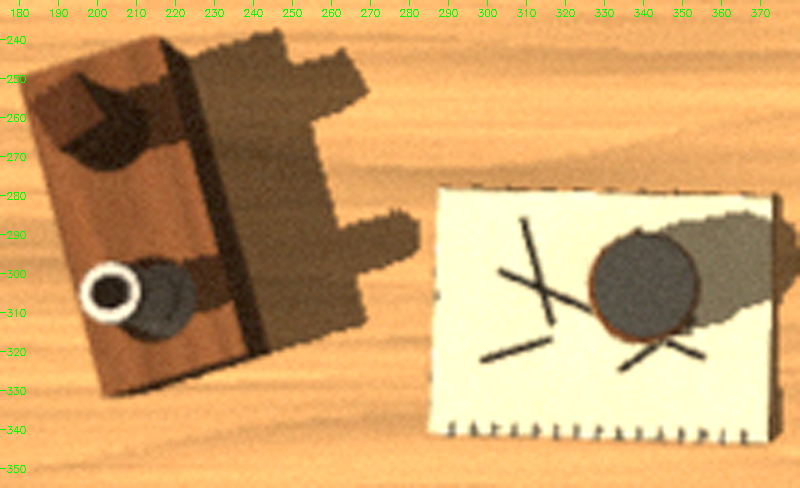

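```bash
cat > h.py <<'E'
import numpy as np
from station import manip, vision
from scipy.spatial.transform import Rotation as Ro
def ray(n,u,v,obs=None):
    c=vision.camera_params(n);d=np.array([(u-c["cx"])/c["fx"],(v-c["cy"])/c["fy"],1])
    if n=="wrist":
        w=obs["ee_rot"];Rt=Ro.from_quat(np.r_[w[1:],w[0]]).as_matrix();T=c["T_tool_cam"]
        return Rt@T[:3,3]+obs["ee_pos"],Rt@T[:3,:3]@d
    return -c["R"].T@c["t"],c["R"].T@d
def tri(*rs):
    A=[];b=[]
    for o,d in rs:
        d=d/np.linalg.norm(d);P=np.eye(3)-np.outer(d,d);A.append(P);b.append(P@o)
    A=np.vstack(A);b=np.hstack(b);x=np.linalg.lstsq(A,b,rcond=None)[0]
    return x,np.linalg.norm(A@x-b)
def onz(r,z): o,d=r;return o+d*(z-o[2])/d[2]
def proj(n,X):
    c=vision.camera_params(n);p=c["R"]@X+c["t"];return p[0]/p[2]*c["fx"]+c["cx"],p[1]/p[2]*c["fy"]+c["cy"]
E
python3 - <<'E'
from h import *
np.set_printoptions(precision=4,suppress=True)
S=lambda X,Y:ray("side",255+X/4,220+Y/3.8)
T=lambda X,Y:ray("top",175+X/3.9,230+Y/3.9)
P={"torch":((346,277),(109,293)),"lid":((464.5,44),(644,286.5)),"pTL":((408,40),(439,187)),"pTR":((617,93),(773,193)),"pBR":((535,320),(771,440)),"pBL":((303,252),(430,433)),
"hA":((67,332),(160,37)),"h1":((67,332),(20,80)),"h2":((424,342),(247,352)),"h3":((427,470),(103,397)),"h4":((53,458),(20,80)),"box":((0,0),(0,0))}
print("coaster",tri(ray("side",400.1,180.3),ray("top",483.2,308)))
for k,(a,b) in P.items(): print(k,*tri(S(*a),T(*b)),onz(T(*b),.075)[:2] if k[0]=='h' else '')
print("rim sh",onz(S(341,408),.075),onz(T(165,300),.075))
# candidate correspondences by z=.01
for a,b in [P[k] for k in("pTL","pTR","pBR","pBL")]: print(onz(S(*a),.01),onz(T(*b),.01))
for k in("h1","h2","h3","h4"):print(onz(S(*P[k][0]),.075))
E
```

```text
coaster (array([ 0.5025, -0.3197, -0.0043]), np.float64(0.0003562811144857355))
torch [0.5071 0.2299 0.1651] 0.00041924883125208257 
lid [ 0.5113 -0.0183  0.0817] 0.0005142938085840825 
pTL [0.5386 0.0754 0.1675] 0.022172776822650824 
pTR [ 0.4973 -0.0885  0.0064] 0.09309987325985837 
pBR [ 0.4398 -0.103  -0.2496] 0.02393265956238332 
pBL [0.4974 0.1089 0.045 ] 0.08692970891071738 
hA [0.6423 0.2304 0.0673] 0.0003845557528562195 [0.6408 0.2286]
h1 [0.6134 0.2818 0.1422] 0.005287096353525073 [0.6192 0.3003]
h2 [0.4795 0.1823 0.0689] 0.0008154793648280716 [0.48   0.1813]
h3 [0.458  0.2548 0.0691] 0.000206371025878217 [0.4582 0.2534]
h4 [0.6202 0.3024 0.0678] 1.5749896852612457e-05 [0.6192 0.3003]
box [0.6337 0.2466 0.3087] 0.021735685415895285 
rim sh [0.5038 0.2375 0.075 ] [0.5063 0.2232 0.075 ]
[ 0.5569 -0.0838  0.01  ] [0.5679 0.0902 0.01  ]
[ 0.431  -0.0786  0.01  ] [ 0.563  -0.0895  0.01  ]
[0.4366 0.1051 0.01  ] [ 0.4324 -0.0856  0.01  ]
[0.5642 0.0984 0.01  ] [0.4373 0.0947 0.01  ]
[0.64   0.2357 0.075 ]
[0.4781 0.1868 0.075 ]
[0.4572 0.2587 0.075 ]
[0.618  0.3067 0.075 ]
```

The lid's measured height, 0.082, is close to the expected 0.09, so z reads slightly low. I'll move over the jar and check with the wrist camera, which shares the arm's frame.

send_rows(plan=[-0.96,-0.93,0,0,0,0,1,-0.96,-0.93,0,0,0,0,1,-0.96,-0.93,0,0,0,0,1,-0.96,-0.93,0,0,0,0,1,-0.96,-0.93,0,0,0,0,1,-0.96,-0.93,0,0,0,0,1,-0.96,-0.93,0,0,0,0,1,-0.96,-0.93,0,0,0,0,1,-0.96,-0.93,0,0,0,0,1,-0.96,-0.93,0,0,0,0,1])

```text
t: 1.35
ee_pos: [0.3845, 0.2332, 0.2311]
ee_rot: [-0.0, 0.164, 0.987, -0.0]
wrist_force: [0.6, 0.1, -0.5]
opening: 0.0853
gripper_force: 0.0
```

send_rows(plan=[-0.96,-0.93,0,0,0,0,1,-0.96,-0.93,0,0,0,0,1,-0.96,-0.93,0,0,0,0,1,-0.96,-0.93,0,0,0,0,1,-0.96,-0.93,0,0,0,0,1,-0.96,-0.93,0,0,0,0,1,0,0,0,0,0,0,1,0,0,0,0,0,0,1])

```text
t: 2.35
ee_pos: [0.4929, 0.0205, 0.2308]
ee_rot: [-0.001, 0.164, 0.986, 0.0]
wrist_force: [-0.5, -0.2, -0.3]
opening: 0.0853
gripper_force: 0.0
```

```bash
python3 - <<'E'
from h import *
import cv2,pickle
s=manip.observe();cv2.imwrite("pics/w1.png",vision.capture("wrist")[:,:,::-1]);pickle.dump(s,open("w1.pkl","wb"))
print(s["t"],s["ee_pos"],s["ee_rot"],s["joints"])
E
```

```text
2.35 [0.49286609 0.0205438  0.2308458 ] [-9.96810685e-04  1.63911742e-01  9.86474487e-01  1.85158858e-04] [-1.85506121e-01  3.52629947e-01  1.75536560e+00  3.82100526e-04
  1.03559805e+00 -1.42718802e+00]
```

View pics/w1.png

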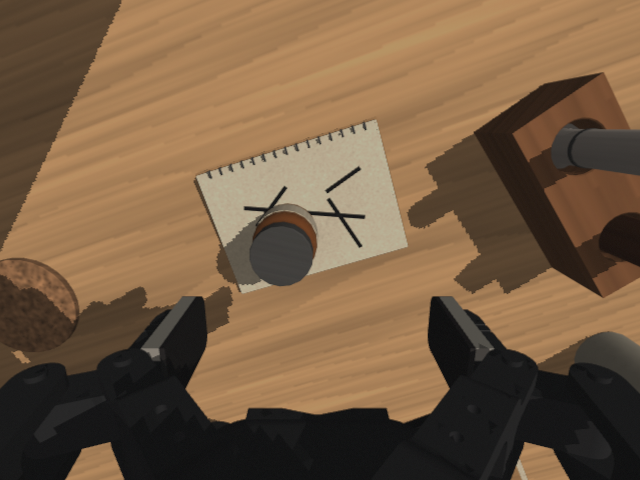

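The wrist view shows the lid centred at (283,254), the page corners at (196,177), (377,120), (408,245), (240,292), and the coaster at the left edge.

```bash
python3 - <<'E'
from h import *
import pickle
np.set_printoptions(precision=4,suppress=True)
s=pickle.load(open("w1.pkl","rb"));W=lambda u,v:ray("wrist",u,v,s)
T=lambda X,Y:ray("top",175+X/3.9,230+Y/3.9)
print("lid W",onz(W(283,254),.09)[:2],"T",onz(T(644,286.5),.09)[:2],"S",onz(ray("side",371.2,231.6),.09)[:2],tri(W(283,254),T(644,286.5)), tri(W(283,254),ray("side",371.2,231.6)))
c=[onz(W(*p),.01)[:2] for p in((196,177),(377,120),(408,245),(240,292))];print(np.array(c),np.mean(c,0))
print("coaster T",onz(ray("top",483.2,308),.008),"S",onz(ray("side",400.1,180.3),.008))
print("torch T,S",onz(T(109,293),.167),onz(ray("side",341.5,292.9),.167))
for n,p in(("flask",(200,178)),("vase",(422,193))):print(n,onz(ray("top",*p),.07))
E
```

```text
lid W [ 0.51   -0.0137] T [ 0.5106 -0.0182] S [ 0.51   -0.0098] (array([ 0.512 , -0.017 ,  0.0801]), np.float64(0.002349072132548178)) (array([ 0.5111, -0.0145,  0.0855]), np.float64(0.00038447059417763286))
[[ 0.4328 -0.082 ]
 [ 0.4388  0.098 ]
 [ 0.5655  0.0935]
 [ 0.5585 -0.0873]] [0.4989 0.0056]
coaster T [ 0.5019 -0.3162  0.008 ] S [ 0.5009 -0.3042  0.008 ]
torch T,S [0.5067 0.2294 0.167 ] [0.507  0.2315 0.167 ]
flask [0.7696 0.2655 0.07  ]
vase [ 0.7327 -0.1871  0.07  ]
```

send_rows(plan=[-0.92,-0.92,0,0,0,0,1,0,0,1,0,0,0,1,0,0,1,0,0,0,1,0,0,1,0,0,0,1,0,0,0,0,0,0,1])

```text
t: 3.02
ee_pos: [0.5086, -0.0132, 0.1396]
ee_rot: [-0.003, 0.163, 0.987, 0.0]
wrist_force: [-1.0, 0.2, -0.2]
opening: 0.0855
gripper_force: 0.0
```

```bash
python3 - <<'E'
from h import *
import cv2,pickle
s=manip.observe();cv2.imwrite("pics/w2.png",vision.capture("wrist")[:,:,::-1]);pickle.dump(s,open("w2.pkl","wb"))
print(s["t"],s["ee_pos"],s["ee_rot"])
E
```

```text
3.025 [ 0.50861241 -0.01322964  0.13961877] [-3.01972812e-03  1.62876305e-01  9.86641832e-01  2.94060563e-04]
```

View pics/w2.png

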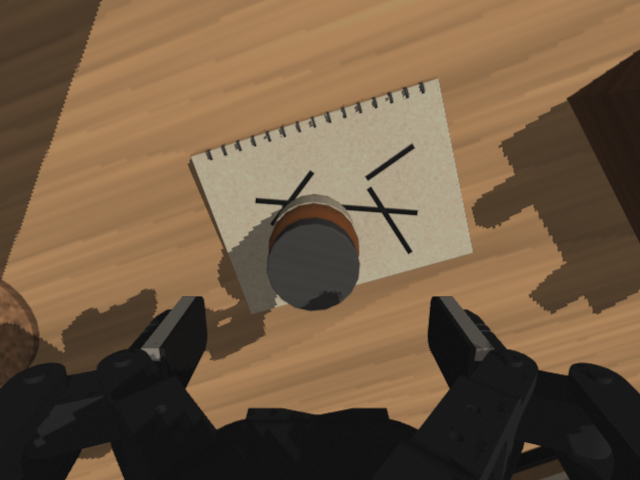

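Lid centre is at (313,266), between the fingers, whose midline is near column 317.

```bash
python3 - <<'E'
from h import *
import pickle
a,s=[pickle.load(open(f"w{i}.pkl","rb")) for i in(1,2)]
r=ray("wrist",313,266,s);print(onz(r,.09),tri(r,ray("wrist",283,254,a)),tri(r,ray("side",371.2,231.6)))
w=s["ee_rot"];R=Ro.from_quat(np.r_[w[1:],w[0]]);print(R.inv().apply(np.array([*onz(r,.09)[:2],.036])-s["ee_pos"])/.03)
E
```

```text
[ 0.51060834 -0.01586049  0.09      ] (array([ 0.51528261, -0.01734513,  0.07456928]), np.float64(0.0012245590396332243)) (array([ 0.51190794, -0.01648844,  0.0838524 ]), np.float64(0.0011599744610248383))
[-0.11209735 -0.06026555  3.45336823]
```

Aligned to about 3 mm. Going down and gripping.

send_rows(plan=[-0.1,-0.06,0.85,0,0,0,1,0,0,0.9,0,0,0,1,0,0,0.85,0,0,0,1,0,0,0.8,0,0,0,1,0,0,0,0,0,0,1,0,0,0,0,0,0,-1,0,0,0,0,0,0,-1,0,0,0,0,0,0,-1,0,0,0,0,0,0,-1,0,0,0,0,0,0,-1], grip_force=45)

```text
t: 4.32
ee_pos: [0.5143, -0.0176, 0.0413]
ee_rot: [0.002, 0.164, 0.987, -0.0]
wrist_force: [-0.3, 0.3, 5.1]
opening: 0.056
gripper_force: 47.4
```

send_rows(plan=[0,0,-0.4,0,0,0,-1,0,0,-0.8,0,0,0,-1,0,0,-0.8,0,0,0,-1,-0.2,-0.6,-0.3,0,0,0,-1,-0.25,-0.9,0,0,0,0,-1,-0.25,-0.9,0,0,0,0,-1,-0.25,-0.9,0,0,0,0,-1,-0.25,-0.9,0,0,0,0,-1,-0.25,-0.9,0,0,0,0,-1,-0.25,-0.9,0,0,0,0,-1])

```text
t: 5.58
ee_pos: [0.5026, -0.2063, 0.1083]
ee_rot: [-0.0, 0.164, 0.986, -0.0]
wrist_force: [0.6, -1.5, -1.2]
opening: 0.0556
gripper_force: 49.0
```

send_rows(plan=[-0.25,-0.9,0,0,0,0,-1,-0.25,-0.9,0,0,0,0,-1,-0.25,-0.8,0,0,0,0,-1,-0.15,-0.6,0,0,0,0,-1,-0.1,-0.3,0,0,0,0,-1,0,0,0,0,0,0,-1,0,0,0,0,0,0,-1])

```text
t: 6.45
ee_pos: [0.4976, -0.3123, 0.1082]
ee_rot: [-0.0, 0.163, 0.987, 0.0]
wrist_force: [0.1, 0.2, -2.2]
opening: 0.056
gripper_force: 49.0
```

```bash
python3 - <<'E'
from h import *
import cv2,pickle
s=manip.observe();w=vision.capture("wrist")[:,:,::-1];pickle.dump(s,open("w3.pkl","wb"))
d=vision.capture("side")[:,:,::-1]
print(s["t"],s["ee_pos"],s["ee_rot"],s["opening"],s["wrist_force"])
d=cv2.resize(d[80:300,320:480],None,fx=2,fy=2);w=w.copy()
o=np.zeros((480,800,3),np.uint8);o[:,:480]=w[:,80:560];o[:440,480:800]=d;cv2.imwrite("pics/w3.png",o);cv2.imwrite("pics/w3full.png",w)
E
```

```text
6.45 [ 0.49762067 -0.31227736  0.10815494] [-4.71953620e-04  1.63326088e-01  9.86571910e-01  4.81815496e-04] 0.05599170323802176 [ 0.08367466  0.22428716 -2.21814344]
```

View pics/w3.png

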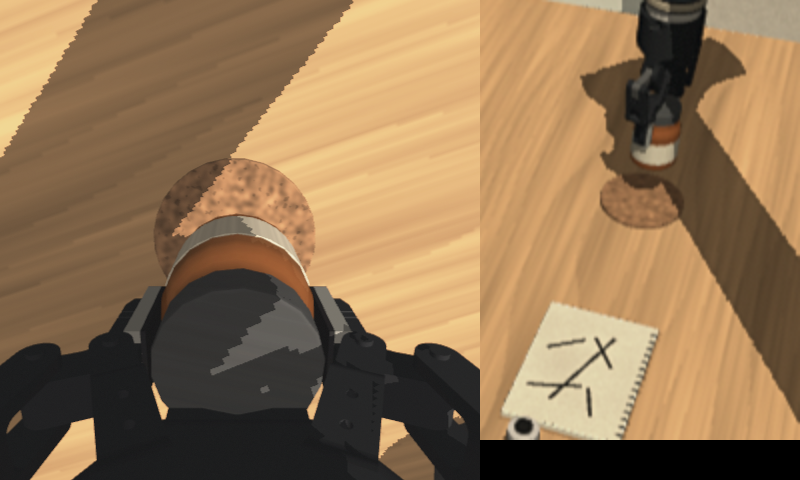

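The jar hangs upright in the grip. In wrist pixels the coaster's left edge is at column 234, its right edge at 395 (row about 235), and its top edge at row 157.

```bash
python3 - <<'E'
from h import *
import pickle
s=pickle.load(open("w3.pkl","rb"))
L,R_,T=[onz(ray("wrist",*p,s),.008)[:2] for p in((234,237),(395,237),(318,157))]
print(L,R_,T,np.linalg.norm(L-R_),(L+R_)/2)
w=s["ee_rot"];R=Ro.from_quat(np.r_[w[1:],w[0]]);x=R.as_matrix()[:2,0];c=T-x*.055;print(x,c)
for q in((L+R_)/2,c):print(R.inv().apply(np.r_[q,.039]-s["ee_pos"])/.03)
E
```

```text
[ 0.48098976 -0.36525972] [ 0.51600388 -0.26259109] [ 0.4491409  -0.29464906] 0.10847504841493001 [ 0.49849682 -0.31392541]
[-0.94664873  0.32226541] [ 0.50120658 -0.31237365]
[-0.04785978 -0.04442834  2.30507932]
[-0.11669688  0.03364602  2.30506657]
```

send_rows(plan=[-0.08,0,0.6,0,0,0,-1,0,0,0.6,0,0,0,-1,0,0,0.5,0,0,0,-1,0,0,0.3,0,0,0,-1,0,0,0.2,0,0,0,-1,0,0,0.08,0,0,0,-1,0,0,0,0,0,0,-1,0,0,0,0,0,0,-1])

```text
t: 7.55
ee_pos: [0.5004, -0.3144, 0.0404]
ee_rot: [0.0, 0.164, 0.987, -0.0]
wrist_force: [-0.2, -0.9, -1.9]
opening: 0.0559
gripper_force: 49.0
```

send_rows(plan=[0,0,0.07,0,0,0,-1,0,0,0,0,0,0,-1,0,0,0,0,0,0,-1])

```text
t: 7.92
ee_pos: [0.5005, -0.3145, 0.0393]
ee_rot: [0.001, 0.164, 0.987, -0.0]
wrist_force: [-0.7, 1.1, 5.3]
opening: 0.0561
gripper_force: 49.8
```

send_rows(plan=[0,0,0,0,0,0,0.3,0,0,0,0,0,0,1,0,0,0,0,0,0,1,0,0,0,0,0,0,1,0,0,-0.5,0,0,0,1,0,0,-1,0,0,0,1,0,0,-1,0,0,0,1,0,0,-1,0,0,0,1,0,0,-1,0,0,0,1,0,0,-1,0,0,0,1])

```text
t: 9.18
ee_pos: [0.5001, -0.3141, 0.2049]
ee_rot: [0.0, 0.164, 0.987, -0.0]
wrist_force: [-0.6, -0.1, -0.2]
opening: 0.0851
gripper_force: 0.0
```

```bash
python3 - <<'E'
from h import *
import cv2
s=manip.observe();w=vision.capture("wrist")[:,:,::-1]
print(s["t"],s["ee_pos"],s["joints"],s["opening"])
d=vision.capture("side")[:,:,::-1]
o=np.zeros((480,800,3),np.uint8);o[:,:480]=w[:,80:560];o[:440,480:800]=cv2.resize(d[80:300,320:480],None,fx=2,fy=2);cv2.imwrite("pics/w4.png",o)
E
```

```text
9.175 [ 0.50007976 -0.31406546  0.20487807] [-7.49876286e-01  5.11872422e-01  1.54974349e+00  1.44937533e-05
  1.07893376e+00 -1.99190771e+00] 0.08505465502529187
```

View pics/w4.png

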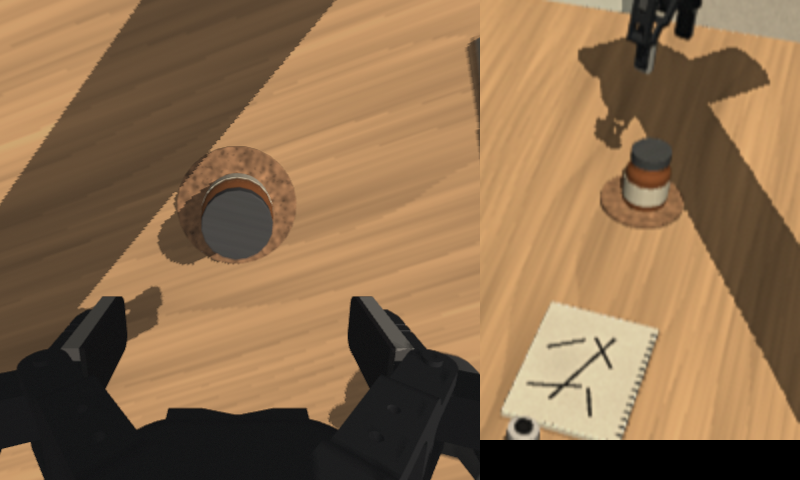

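The jar stands upright and centred on the coaster. Next, the torch.

send_rows(plan=[0.32,0.93,-0.2,0,0,0,1,0.32,0.93,-0.2,0,0,0,1,0.32,0.93,-0.2,0,0,0,1,0.32,0.93,-0.2,0,0,0,1,0.32,0.93,-0.2,0,0,0,1,0.32,0.93,-0.2,0,0,0,1,0.32,0.93,-0.2,0,0,0,1,0.32,0.93,-0.2,0,0,0,1,0.32,0.93,0,0,0,0,1,0.32,0.93,0,0,0,0,1])

```text
t: 10.52
ee_pos: [0.4987, -0.018, 0.2504]
ee_rot: [-0.0, 0.164, 0.987, 0.0]
wrist_force: [0.1, -0.3, 0.4]
opening: 0.0857
gripper_force: 0.0
```

send_rows(plan=[0.32,0.93,0,0,0,0,1,0.32,0.93,0,0,0,0,1,0.32,0.93,0,0,0,0,1,0.32,0.93,0,0,0,0,1,0.32,0.93,0,0,0,0,1,0.32,0.93,0,0,0,0,1,0.32,0.93,0,0,0,0,1,0.1,0.3,0,0,0,0,1,0,0,0,0,0,0,1,0,0,0,0,0,0,1])

```text
t: 11.78
ee_pos: [0.4988, 0.196, 0.2506]
ee_rot: [-0.0, 0.164, 0.986, -0.0]
wrist_force: [0.2, -0.6, -0.9]
opening: 0.0851
gripper_force: 0.0
```

send_rows(plan=[0,0,0,0,0,-9,1,0,0,0,0,0,-9,1,0,0,0,0,0,-9,1,0,0,0,0,0,-8,1,0,0,0,0,0,0,1,0,0,0,0,0,0,1])

```text
t: 12.52
ee_pos: [0.499, 0.1963, 0.2508]
ee_rot: [-0.0, -0.139, 0.99, -0.0]
wrist_force: [1.7, -0.2, -0.6]
opening: 0.0855
gripper_force: 0.0
```

```bash
python3 - <<'E'
from h import *
import cv2,pickle
s=manip.observe();w=vision.capture("wrist")[:,:,::-1];cv2.imwrite("pics/w5.png",w);pickle.dump(s,open("w5.pkl","wb"))
print(s["t"],s["ee_pos"],s["ee_rot"],s["joints"])
E
```

```text
12.525 [0.49896498 0.19631533 0.25081773] [-3.88813396e-05 -1.39111597e-01  9.90276708e-01 -5.57339734e-05] [ 1.66382853e-01  3.84167553e-01  1.63236863e+00 -1.21178527e-04
  1.12513720e+00 -1.68348970e+00]
```

View pics/w5.png

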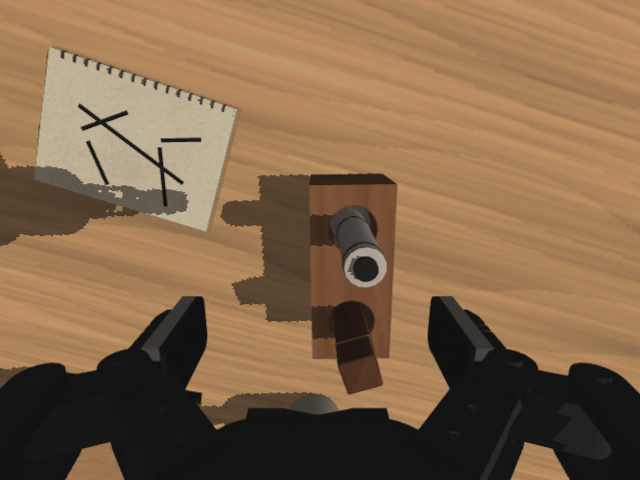

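The tail centre is at (365,267), the torch's well at about (354,229), and the box top at about (365,374). The page corners are (49,47), (238,108), (207,231), (35,178). The tool is square to the holder.

```bash
python3 - <<'E'
from h import *
import pickle
np.set_printoptions(precision=4,suppress=True)
s=pickle.load(open("w5.pkl","rb"));W=lambda u,v:ray("wrist",u,v,s)
t=onz(W(365,267),.166);print("tail W",t,tri(W(365,267),ray("side",341.5,292.9)),tri(W(365,267),ray("top",202.9,305.1)))
c=[onz(W(*p),.01)[:2] for p in((49,47),(238,108),(207,231),(35,178))];print(np.array(c),np.mean(c,0))
print("well",onz(W(354,229),.075),"box",onz(W(365,374),.155))
w=s["ee_rot"];R=Ro.from_quat(np.r_[w[1:],w[0]]);print(R.as_matrix());print(R.inv().apply(np.r_[t[:2],.104]-s["ee_pos"])/.03)
E
```

```text
tail W [0.507 0.231 0.166] (array([0.5071, 0.2309, 0.1663]), np.float64(0.0001639309021058883)) (array([0.5068, 0.2303, 0.1664]), np.float64(0.0008690598208875227))
[[ 0.432  -0.0817]
 [ 0.4362  0.0989]
 [ 0.5661  0.0944]
 [ 0.5592 -0.0851]] [0.4984 0.0066]
well [0.506  0.2322 0.075 ] box [0.591  0.2597 0.155 ]
[[-0.9613 -0.2755 -0.0001]
 [-0.2755  0.9613 -0.0001]
 [ 0.0001 -0.0001 -1.    ]]
[-0.5776  1.0385  4.8938]
```

send_rows(plan=[-0.58,0.52,0,0,0,0,1,0,0.52,0,0,0,0,1,0,0,0,0,0,0,1,0,0,0.9,0,0,0,1,0,0,0.9,0,0,0,1,0,0,0.9,0,0,0,1,0,0,0.9,0,0,0,1,0,0,0.8,0,0,0,1,0,0,0.45,0,0,0,1,0,0,0,0,0,0,1])

```text
t: 13.82
ee_pos: [0.5061, 0.2314, 0.1047]
ee_rot: [-0.001, -0.141, 0.99, -0.0]
wrist_force: [0.5, -0.4, -0.1]
opening: 0.0856
gripper_force: 0.0
```

send_rows(plan=[0,0,0,0,0,0,-1,0,0,0,0,0,0,-1,0,0,0,0,0,0,-1,0,0,0,0,0,0,-1,0,0,0,0,0,0,-1,0,0,0,0,0,0,-1], grip_force=70)

```text
t: 14.58
ee_pos: [0.5075, 0.2317, 0.1061]
ee_rot: [0.001, -0.141, 0.99, -0.0]
wrist_force: [0.1, -1.5, 5.0]
opening: 0.0262
gripper_force: 68.6
```

Gripped; now drawing it straight up.

send_rows(plan=[0,0,-0.3,0,0,0,-1,0,0,-0.5,0,0,0,-1,0,0,-0.6,0,0,0,-1,0,0,-0.7,0,0,0,-1,0,0,-0.8,0,0,0,-1,0,0,-0.8,0,0,0,-1,0,0,-0.7,0,0,0,-1,0,0,-0.4,0,0,0,-1,0,0,0,0,0,0,-1,0,0,0,0,0,0,-1])

```text
t: 15.82
ee_pos: [0.5062, 0.2316, 0.2486]
ee_rot: [-0.001, -0.141, 0.99, -0.0]
wrist_force: [-0.5, -0.2, -1.2]
opening: 0.0258
gripper_force: 68.7
```

send_rows(plan=[0,0,0,5,0,0,-1,0,0,0,8,0,0,-1,0,0,0,8,0,0,-1,0,0,0,8,0,0,-1,0,0,0,8,0,0,-1,0,0,0,8,0,0,-1,0,0,0,0,0,0,-1,0,0,0,0,0,0,-1])

```text
t: 16.82
ee_pos: [0.5069, 0.2316, 0.2489]
ee_rot: [0.053, -0.13, 0.915, -0.378]
wrist_force: [-0.8, -1.1, -0.6]
opening: 0.0254
gripper_force: 69.1
```

```bash
python3 - <<'E'
from h import *
import cv2
np.set_printoptions(precision=3,suppress=True)
s=manip.observe();d=vision.capture("side")[:,:,::-1];t=vision.capture("top")[:,:,::-1]
w=s["ee_rot"];R=Ro.from_quat(np.r_[w[1:],w[0]]);print(s["t"],s["joints"],s["opening"],R.as_matrix())
pg=np.array([.499,.0055,.01]);print(R.inv().apply(pg-s["ee_pos"]))
d=-R.as_matrix()[:,2];tgt=pg+d*.275;print(tgt,R.inv().apply(tgt-s["ee_pos"])/.03)
sd=vision.capture("side")[:,:,::-1]
cv2.imwrite("pics/s6.png",np.hstack([cv2.resize(sd[140:390,220:440],None,fx=1.8,fy=1.8),cv2.resize(cv2.convertScaleAbs(t[150:400,160:380],alpha=1.5),None,fx=1.8,fy=1.8)]))
E
```

```text
16.825 [ 0.588  0.607  1.501 -0.753  1.391 -0.985] 0.025441236789020983 [[-0.961 -0.198  0.196]
 [-0.278  0.68  -0.678]
 [ 0.001 -0.706 -0.708]]
[0.07  0.016 0.321]
[0.445 0.192 0.205] [2.343 0.548 1.532]
```

View pics/s6.png

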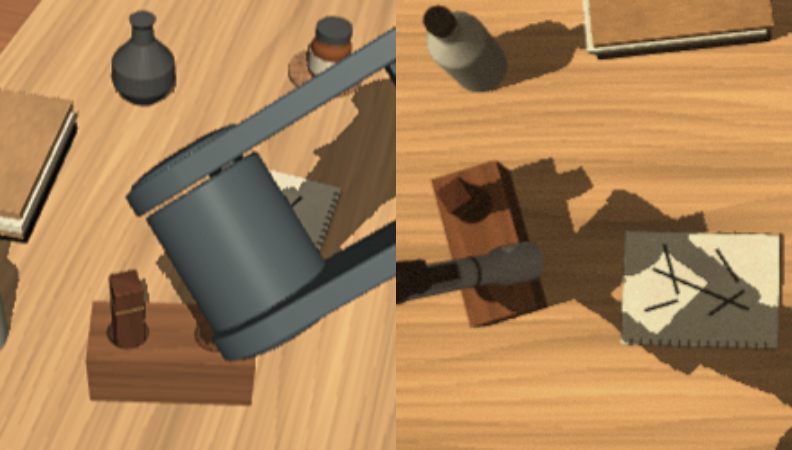

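The torch is gripped and tilted about 45°, with the box undisturbed. Shifting it onto the line to the page centre.

send_rows(plan=[0.4,0.1,0.2,0,0,0,-1,0.5,0.12,0.25,0,0,0,-1,0.5,0.12,0.25,0,0,0,-1,0.5,0.12,0.2,0,0,0,-1,0.44,0.09,0.1,0,0,0,-1,0,0,0,0,0,0,-1,0,0,0,0,0,0,-1,0,0,0,0,0,0,-1])

```text
t: 17.98
ee_pos: [0.4429, 0.2034, 0.2167]
ee_rot: [0.054, -0.13, 0.915, -0.379]
wrist_force: [-0.3, -0.6, 0.3]
opening: 0.0263
gripper_force: 69.1
```

```bash
python3 - <<'E'
from h import *
import cv2
np.set_printoptions(precision=3,suppress=True)
s=manip.observe();t=vision.capture("top")[:,:,::-1];wr=vision.capture("wrist")[:,:,::-1]
w=s["ee_rot"];R=Ro.from_quat(np.r_[w[1:],w[0]]);M=R.as_matrix();print(s["t"],s["ee_pos"],s["joint_vel"],s["opening"],M[:,2])
pg=np.array([.499,.0055,.01]);print(R.inv().apply(pg-s["ee_pos"]))
L=s["ee_pos"]+M[:,2]*.091;print("lens",L,"proj top",proj("top",L),proj("top",s["ee_pos"]),"origin crop 160,200")
cv2.imwrite("pics/s7.png",np.hstack([cv2.resize(cv2.convertScaleAbs(t[230:360,160:390],alpha=1.6),(460,260)).copy(),cv2.resize(wr,(340,260))]))
E
```

```text
17.975 [0.443 0.203 0.217] [ 0.001  0.003  0.005  0.     0.001 -0.002] 0.026256558520251112 [ 0.198 -0.679 -0.707]
[0.001 0.001 0.292]
lens [0.461 0.142 0.152] proj top (np.float64(252.6188304420386), np.float64(330.52680165634047)) (np.float64(210.3034375371027), np.float64(342.1083186061146)) origin crop 160,200
```

View pics/s7.png

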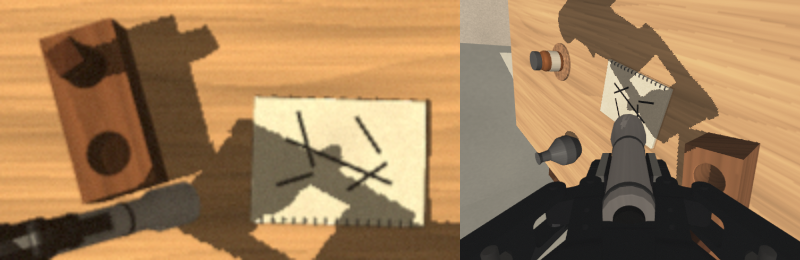

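The head end sits at about (190,201) in the crop, against a predicted (185,201), and it points at the page centre. The arm is still and the jar is on the coaster.

```bash
python3 -c "
from station import ticket
print(ticket.job_done())"
```

```text
the job is handed in; nothing more can be done
None
```

The jar is upright on the coaster and the torch is held still at about 45°, lens about 15 cm above the desk and aimed at the page centre; the job is handed in at 18 s of the 51 s allowed, with no verdict returned.

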